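# Hang the stage insert on the drying rail with an S-hook

### The arm

A 6-joint arm with a two-finger parallel gripper is mounted at the origin on the work surface. World frame = base frame: x ahead of the robot, y to its left, z up, the work surface at z = 0. Lengths are in mm, angles in rad, forces in N, time in s.
With the tool pointing down it reaches from about 350 to 975 mm from the base axis. Payload 7.1 kg.
Tool frame: the origin (TCP) lies at the very end of the fingers, on their centre line; the grasp point (between the pads) lies 19 mm behind it; z points along the fingers, y is the line along which they close (so a half turn about z gives the same grasp; the last joint's range is limited). The gripper opens to 88 mm and grips with 3 to 60 N. Pads are 20 mm wide; open, the fingers measure 115 mm over their backs; the gripper's body (75 mm by 178 mm) begins 61 mm behind the grasp point.
Start: joints at [-1.226, 0.423, 1.63, -0, 1.089, -0.019], TCP at [222.409, -584.071, 183.275] pointing down, gripper open.
Joint ranges: [-3, 3], [-0.9, 2.11], [0.09, 2.58], [-1.31, 4.45], [0.11, 2.69], [-2.54, 2.54]. Speed limits (rad/s): [2.39, 2.39, 3.01, 3.14, 3.14, 3.14].

### API

Orientations are given as a rotation vector (axis times angle).
In Python, from workcell import sensors, imaging, close_job gives the robot as it stands. The module is installed in compiled form; this text tells all that it offers.
- The arm moves only by the tool servo_tool, never from a script. Its argument "steps" is a list of rows, each a list of 3 entries, a list of its own where there are three numbers: the shift along the world's x, y, z in m, then the turn, a rotation vector about the world's x, y, z in degrees, then the opening, from -1 (shut) to 1 (fully open). A call has exactly 8 rows; each row shifts and turns the commanded pose from where the row before left it; what a row does not reach is not made up. A row lasts 1/12 s, in which the tool goes at most 41.7 mm and 7.16 degrees, less where a joint would pass 70% of its speed; a pose out of reach is approached as far as the arm can. A call is refused whole if a number of a shift passes 0.0417 or a number of a turn 7.16, either way. A call with a gripper value outside its range is refused whole. The fingers move at their own pace and stop on an object; the grip force is fixed at half the most. Time passes only in rows, so rows that do not move let the fingers close, or fill a call up. It gives the time, the measured TCP pose, the force, the opening and the grip force at its end, in the units of the state.
- sensors.get_obs(): the state, without advancing time (a new reading comes with each control period).
- imaging.get_image(name): name is "scene" or "top"; returns a dict with "color" (420x560x3 uint8, blue, green, red), "range_z" (420x560 float32, mm along the optical axis (not along the pixel's ray), 0 where there is no reading), "vertical_fov" (degrees; the focal length in pixels is half the picture's height over the tangent of half this angle, whatever the lens; pixels are square), "cx", "cy" (the principal point, pixels), "rvec" (rotation vector, rad) and "tvec" (3), from world to camera coordinates, as OpenCV has them. Camera axes: x right, y down, z forward; pixel columns grow to the right and rows downward; lengths in mm; the calibration is good to about 2 mm. A picture is of the moment at which its call begins.
- close_job(): hands the job in; it is judged then, once.
The state is a dict: "t": time; "qpos": joint angles; "qvel": joint speeds; "joint_torque": joint torques, N m; "ee_pos": TCP position; "orientation": TCP orientation; "ft_force": force on the tool from outside, world axes, zero at the start; "moment": the same for the moment, N m; "width": finger opening in mm; "grasp_force": force on a finger pad.
Only numpy, scipy, OpenCV 4.12 (cv2) and the standard library are available. Lean on these libraries where they do the work, as an engineer would, in place of code of your own. Each camera call takes 0.05 s, during which the arm holds its last target. There are 200 camera calls.

### The job

Take the brass S-hook off the drying rail by its orange tab, with a light touch feel its bent lower end through the small hole in the delicate blue microscope stage insert, draw the insert up out of its stand, and hang hook and insert together on the rail, then let go. The gripper must never touch the insert, nothing may be forced, and the jar, the cup and the slide box stay as they are.

Things in the scene. Friction and masses are not known exactly. Their poses are not given: they have to be found in the camera images.
- hook: brass S-hook, 4 mm wire, 50 g, hung on the rail at the start. Origin: centre of the upper bow, 3 mm below the bar's axis when hung; z up, x across the rail (lower end points +x), y normal to the hook. Bow: inner radius 7 mm, open downward; free end at x -9, z -2 mm; shank at x +9 down to z -24 mm. To take off: up 14 mm, 35 mm along +x, then up; to hang: the reverse.
- hook_tab (a point): centre of the hook's orange plastic grip tab, 16 (x) x 10 (y) x 32 (z) mm, 34 mm above the hook's origin, on its axis. Pinch it across y, from above; its foot is 18 mm above the hook's origin, so keep the fingertips off the bar. Axes as the hook's.
- hook_tip (a point): where the end of the lower hook WOULD be if unbent: x 24, z -64.5 mm from the hook's origin. Nominal wire centreline (x, z): (9,-24) (-14,-48) (-14,-62) (-6,-70) (20,-68) (24,-64.5). Really the half below z -6 mm is bent rigidly about x, up to 0.24 rad to either side: the tip is up to 14 mm off along y (then 1.7 mm higher). No pose shows it: feel for the hole.
- insert: blue microscope stage insert, a flat plate with a glass window, 86 wide (y) x 110 high (z) x 4 mm thick (x), 0.18 to 0.33 kg, upright in the stand's slot, bottom 5 mm above the bench, leaning up to 2 degrees. Delicate: over 12 N from the hook spoils it. Origin: middle of its bottom edge; x is the plate's normal, pointing away from the robot; z up.
- insert_hole (a point): centre of the hanging hole in the insert, 8 wide (y) x 14 mm high (z), 4 mm long, 12 mm below the top edge; axis: the plate's x. The hook's end passes from the robot's side, moving along +x, if it is within about 1.5 mm sideways and 2 mm in height of the best line (unbent: hook's origin 66.6 mm above the hole centre); go on until the plate is at the hook's x = 4 mm.
- stand: grey plastic stand fixed to the bench, base 70 (x) x 107 (y) mm, its one slot along y is 89 long, 5.5 mm wide, 40 mm deep, its walls' top at 45 mm above the bench. Origin: underside centre; x across the slot, z up.
- rail: drying rail fixed to the bench: a steel bar 8 mm in diameter and 300 mm long along y, axis 220 mm above the bench, on a post at each end (feet 90 x 30 mm). Origin: on the bench under the middle of the bar; y along the bar, x across it, away from the robot.
- rail_mid (a point): middle of the rail bar, on its axis
- bottle: amber glass jar with a black cap, 48 mm diameter, 75 mm high, loose bystander. Origin: underside centre
- beaker: white open cup, 52 mm diameter, 60 mm high, loose bystander. Origin: underside centre
- slidebox: green slide box, 75 x 100 x 35 mm, loose bystander. Origin: underside centre

How it is judged:
By the outcome, as a careful person would: the job done as asked, in the order asked, and still so for the second after the job is handed in, with the robot touching nothing.
It also fails if it takes over 72 s, if anything falls off the work surface, if the arm or the gripper's body presses on something with over 40 N, if the wrist force passes 120 N, or if a joint passes its speed limit or range.

## Working session

There is one attempt and no reset: what is moved stays moved. The work goes in short steps, Python scripts to look and compute and a tool call to move; the robot and the scene stay as the last step left them, time stands still between calls to the robot, and variables do not carry over. Pictures are saved under pics/ and viewed, at most 10 in all, crops included, and the job is handed in when it is done.

Besides the shell and the picture viewer there is one more tool, called after "Request:" in YAML: its name, and indented under it one key for each argument. servo_tool: Moves the arm, as the interface text tells. Its arguments: {"type":"object","properties":{"steps":{"type":"array"}},"required":["steps"]}

```bash
mkdir -p pics
cat > h.py <<'E'
import numpy as np, cv2
from workcell import sensors, imaging
def get(n):
    d=imaging.get_image(n); h=d["color"].shape[0]
    d["f"]=h/2/np.tan(np.radians(d["vertical_fov"])/2)
    d["R"]=cv2.Rodrigues(np.array(d["rvec"],float))[0]; d["t"]=np.array(d["tvec"],float).ravel()
    d["c"]=-d["R"].T@d["t"]; return d
def cloud(d):
    v,u=np.mgrid[:420,:560]; z=d["range_z"]
    P=np.stack([(u-d["cx"])/d["f"]*z,(v-d["cy"])/d["f"]*z,z],-1)
    W=(P-d["t"])@d["R"]; W[z==0]=np.nan; return W
def ray(d,u,v):
    r=d["R"].T@np.array([(u-d["cx"])/d["f"],(v-d["cy"])/d["f"],1]); return d["c"],r
def onplane(d,u,v,axis,val):
    c,r=ray(d,u,v); return c+r*(val-c[axis])/r[axis]
def proj(d,p):
    q=d["R"]@np.array(p,float)+d["t"]; return d["f"]*q[0]/q[2]+d["cx"],d["f"]*q[1]/q[2]+d["cy"]
E
python3 - <<'E'
from h import *
for n in("scene","top"):
    d=get(n); cv2.imwrite(f"pics/{n}0.png",d["color"]); print(n,d["c"].round(),d["f"],d["cx"],d["cy"],d["R"].round(3).tolist(),(d["range_z"]>0).mean())
    np.save(n+"0.npy",cloud(d)); 
print(sensors.get_obs())
E
```

```text
scene [ 992. -352.  614.] 381.78034322962367 289.257305967516 207.41284096624122 [[0.677, 0.736, -0.003], [0.47, -0.436, -0.768], [-0.566, 0.519, -0.641]] 0.9960671768707483
top [ 503.   19. 1197.] 504.0022028624382 274.3376903818316 204.53732016592514 [[-0.029, -0.999, 0.019], [-0.996, 0.027, -0.087], [0.086, -0.021, -0.996]] 0.9959141156462585
{'t': 0.1, 'qpos': array([-1.22599390e+00,  4.23743970e-01,  1.63057014e+00,  7.13428478e-06,
        1.08860124e+00, -1.90024919e-02]), 'qvel': array([-1.04023121e-03, -5.76414300e-05, -2.23522028e-03,  5.97980637e-04,
       -1.23768098e-03, -1.42918826e-03]), 'joint_torque': array([-6.10705574e-04, -5.45614100e+01, -2.74323785e+01,  6.45227102e-02,
        1.87892216e-02, -5.08552466e-05]), 'ee_pos': array([ 222.24057786, -583.58438491,  182.60930179]), 'orientation': array([-3.08847677e+00, -5.68075755e-01,  3.27029813e-04]), 'ft_force': array([-1.53838781,  0.12841335,  0.37354804]), 'moment': array([0.00234239, 0.02966874, 0.02720992]), 'grasp_force': 0.0, 'width': 87.93711649014448}
```

View pics/scene0.png

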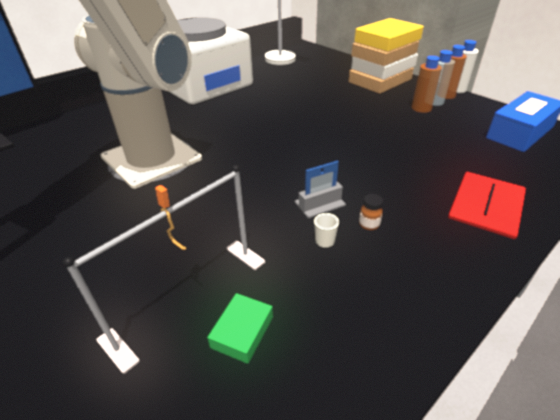

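View pics/top0.png

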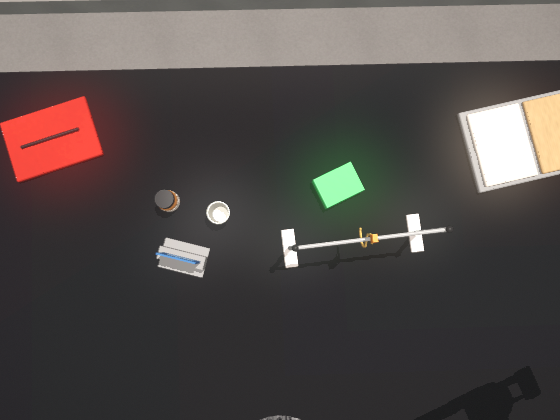

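The scene view shows the rail from (70,262) to (236,172), the hook tab at (163,197) and the insert at (322,180). In the top view the rail runs (290,247) to (448,229), the tab is at (372,238), and the insert's top edge runs (157,253) to (198,262).

Run:
```python
from h import *
ins={}
for n in("scene","top"):
    im=cv2.imread(f"pics/{n}0.png"); W=np.load(n+"0.npy"); hsv=cv2.cvtColor(im,cv2.COLOR_BGR2HSV)
    X,Y,Z=W[...,0],W[...,1],W[...,2]
    H,S,V=cv2.split(hsv)
    area=(X>250)&(X<750)&(Y>-420)&(Y<350)
    print("==",n)
    tab=area&(H<14)&(S>200)&(V>120)&(Z>215)&(Z<320)
    p=W[tab]; print("tab",tab.sum(),np.argwhere(tab).mean(0)[::-1],np.median(p,0).round(1),p.min(0).round(1),p.max(0).round(1))
    blue=area&(H>95)&(H<125)&(S>120)&(Z>40)&(Z<140)
    p=W[blue]; print("blue",blue.sum(),np.median(p,0).round(1),p.min(0).round(1),p.max(0).round(1))
    c=p.mean(0); u,s,vt=np.linalg.svd(p-c); print(" normal",vt[2].round(3),"rms",s[2]/len(p)**.5,"c",c.round(1))
    if n=="top":
        t=p[p[:,2]>p[:,2].max()-8]; print(" topedge",cv2.fitLine(t[:,:2].astype(np.float32),2,0,.01,.01).ravel(),t.min(0),t.max(0))
    rail=area&(S<70)&(Z>205)&(Z<228)
    p=W[rail]; l=cv2.fitLine(p[:,:2].astype(np.float32),cv2.DIST_HUBER,0,.01,.01).ravel()
    s=(p[:,:2]-l[2:])@l[:2]; print("rail",rail.sum(),l.round(3),np.percentile(s,[0,2,98,100]).round(1),np.percentile(p[:,2],[5,50,95]), "ends",(l[2:]+s.min()*l[:2]).round(1),(l[2:]+s.max()*l[:2]).round(1))
    brass=area&(H>14)&(H<28)&(S>120)&(Z>120)&(Z<225)&(X<600)&(Y<0)
    p=W[brass]; print("brass",brass.sum(),p.min(0).round(1),p.max(0).round(1))
    st=area&(S<60)&(Z>40)&(Z<48)&(Y>100)&(X<500); p=W[st]
    if len(p):print("stand top",len(p),p.min(0).round(1),p.max(0).round(1),cv2.minAreaRect(p[:,:2].astype(np.float32)))
    bb=area&(Z>25)&(Z<90)&(X>450)&(Y>80); p=W[bb]; print("cup/jar",p.min(0).round(),p.max(0).round())
s=cv2.imread("pics/scene0.png")
a=cv2.resize(s[130:290,40:370],None,fx=2.4,fy=2.4,interpolation=cv2.INTER_CUBIC)
cv2.imwrite("pics/crop1.png",a)
b=cv2.resize(s[155:220,290:355],None,fx=9,fy=9,interpolation=cv2.INTER_CUBIC); cv2.imwrite("pics/crop2.png",b)
```

```text
== scene<stdin>:10: RuntimeWarning: Mean of empty slice.
  ret = um.true_divide(
  return _methods._mean(a, axis=axis, dtype=dtype,
Traceback (most recent call last):
ValueError: zero-size array to reduction operation minimum which has no identity
```

Run:
```python
from h import *
im={n:cv2.imread(f"pics/{n}0.png") for n in("scene","top")};W={n:np.load(n+"0.npy") for n in im}
for n,u,v in [("scene",163,197),("scene",322,172),("scene",236,178),("scene",240,320),("scene",400,330),("top",374,238),("top",330,243),("top",178,258),("top",200,100),("top",340,185)]:
    print(n,u,v,W[n][v,u].round(1),im[n][v,u],cv2.cvtColor(im[n][v:v+1,u:u+1],cv2.COLOR_BGR2HSV).ravel())
```

```text
scene 163 197 [ 527.5 -185.5  256.3] [ 55 104 192] [ 11 182 192]
scene 322 172 [490.3 213.7  96.3] [156  99  63] [108 152 156]
scene 236 178 [507.5 -39.3 210.3] [137 139 142] [ 12   9 142]
scene 240 320 [ 649.2 -155.3   37.8] [122 234  90] [ 67 157 234]
scene 400 330 [8.402e+02 5.770e+01 1.000e-01] [38 35 34] [113  27  38]
top 374 238 [ 516.6 -182.8  269.2] [129 227 255] [ 23 126 255]
top 330 243 [ 510.  -106.9  225.1] [251 255 255] [ 30   4 255]
top 178 258 [488.3 203.5 119. ] [211 154 100] [105 134 211]
top 200 100 [865.4 166.    1. ] [51 50 54] [173  19  54]
top 340 185 [ 645.7 -160.4   32.1] [183 255 163] [ 67  92 255]
```

Run:
```python
from h import *
for n in("scene","top"):
    im=cv2.imread(f"pics/{n}0.png"); W=np.load(n+"0.npy"); hsv=cv2.cvtColor(im,cv2.COLOR_BGR2HSV)
    X,Y,Z=W[...,0],W[...,1],W[...,2]
    H,S,V=cv2.split(hsv)
    area=(X>350)&(X<750)&(Y>-420)&(Y<350)
    print("==",n)
    tab=area&(H<27)&(S>100)&(Z>232)&(Z<320)
    p=W[tab]; print("tab",tab.sum(),np.argwhere(tab).mean(0)[::-1],np.median(p,0).round(1),p.min(0).round(1),p.max(0).round(1))
    blue=area&(H>95)&(H<125)&(S>100)&(Z>40)&(Z<140)
    p=W[blue]; print("blue",blue.sum(),np.median(p,0).round(1),p.min(0).round(1),p.max(0).round(1))
    c=p.mean(0); u,s,vt=np.linalg.svd(p-c,full_matrices=False); print(" normal",vt[2].round(3),"rms",s[2]/len(p)**.5,"c",c.round(1))
    if n=="top":
        t=p[p[:,2]>110]; print(" topedge",cv2.fitLine(t[:,:2].astype(np.float32),2,0,.01,.01).ravel(),t.min(0),t.max(0))
    rail=area&(S<70)&(Z>205)&(Z<232)&(Y<50)
    p=W[rail]; l=cv2.fitLine(p[:,:2].astype(np.float32),cv2.DIST_HUBER,0,.01,.01).ravel()
    s=(p[:,:2]-l[2:])@l[:2]; print("rail",rail.sum(),l.round(3),np.percentile(s,[0,2,98,100]).round(1),np.percentile(p[:,2],[5,50,95]), "ends",(l[2:]+s.min()*l[:2]).round(1),(l[2:]+s.max()*l[:2]).round(1))
    brass=area&(H>10)&(H<30)&(S>90)&(Z>120)&(Z<215)&(X<600)&(Y<0)
    p=W[brass]; print("brass",brass.sum(),p.min(0).round(1),p.max(0).round(1)) if len(p) else 0
    st=area&(S<60)&(Z>38)&(Z<52)&(Y>100)&(X<530); p=W[st]
    if len(p):print("stand top",len(p),p.min(0).round(1),p.max(0).round(1),cv2.minAreaRect(p[:,:2].astype(np.float32)))
    base=area&(Z>4)&(Z<100)&(Y>60)&(X<540); p=W[base]; print("stand all",p.min(0).round(),p.max(0).round())
    bb=area&(Z>25)&(Z<90)&(X>535)&(Y>50); p=W[bb]; print("cup/jar",p.min(0).round(),p.max(0).round())
s=cv2.imread("pics/scene0.png")
b=cv2.resize(s[155:220,290:355],None,fx=6,fy=6,interpolation=cv2.INTER_CUBIC)
a=cv2.resize(s[175:255,140:205],None,fx=5,fy=5,interpolation=cv2.INTER_CUBIC)[:390]
cv2.imwrite("pics/crop2.png",np.hstack([a,b]))
```

```text
== scene
tab 214 [162.42056075 196.42523364] [ 525.7 -185.4  255.3] [ 510.7 -189.8  235.3] [ 529.5 -176.9  268.8]
blue 386 [491.  209.3 100.2] [478.2 169.2  49.5] [504.9 253.5 116.8]
 normal [-0.962  0.271 -0.015] rms 1.2883403979213137 c [491.6 210.4  96. ]
rail 1128 [ 9.40000e-02 -9.96000e-01  5.24594e+02 -2.11577e+02] [-181.  -175.1  127.7  130.3] [212.61092666 222.48412603 227.16103313] ends [507.7 -31.4] [ 536.8 -341.3]
brass 99 [ 504.7 -187.2  147.7] [ 544.3 -177.4  213.8]
stand top 328 [462.6 157.4  38.2] [518.6 266.1  51.7] ((493.2616882324219, 211.6507110595703), (109.62982940673828, 31.2779541015625), 71.67192840576172)
stand all [445. 151.   4.] [537. 322. 100.]
cup/jar [565.  99.  25.] [648. 264.  78.]
== top
tab 65 [373.81538462 237.87692308] [ 516.7 -182.9  266.3] [ 509.2 -190.5  240.5] [ 524.3 -179.6  270.5]
blue 112 [488.4 208.2 114.1] [476.1 167.8  50.5] [500.2 250.4 119.5]
 normal [-0.962  0.271 -0.041] rms 1.229024551688977 c [488.4 207.4 109. ]
 topedge [2.6973963e-01 9.6293330e-01 4.8840228e+02 2.0857185e+02] [476.56744989 167.94807147 110.14383109] [500.22800015 250.39676069 119.52762453]
rail 597 [ 9.20000e-02 -9.96000e-01  5.17203e+02 -1.88492e+02] [-156.4 -142.8  143.9  154.6] [220.73559701 224.08874471 227.84269117] ends [502.8 -32.7] [ 531.4 -342.4]
brass 53 [ 500.3 -187.5  147.6] [ 539.8 -179.1  209.9]
stand top 462 [461.  154.9  38.2] [515.6 264.2  51.9] ((488.8232421875, 209.7360076904297), (107.85066986083984, 29.46531105041504), 74.58843994140625)
stand all [350.  61.   4.] [540. 349.  99.]
cup/jar [563.  97.  25.] [644. 261.  81.]
```

View pics/crop2.png

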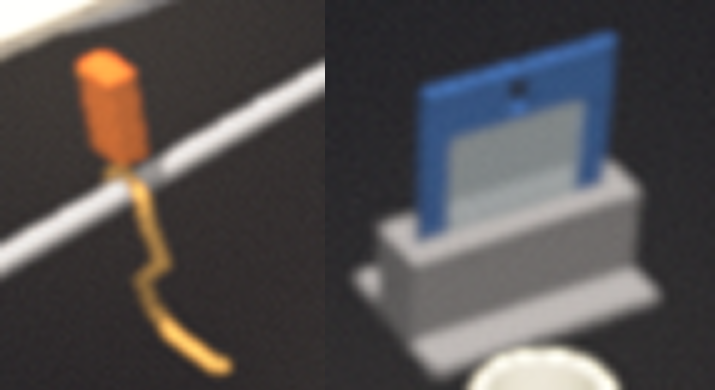

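The crop shows the tab upright over the bar and the hole near scene pixel (321.8,169.9), upper middle of the plate. The two views agree: rail yaw is about +5.3°, the tab is near (518,-184), and the plate is near (489,209) at yaw -15.7°. I'm moving above the tab.

Request:
servo_tool:
  steps:
    - [[0.018,0.025,0.02],[0,0,-1.94],1]
    - [[0.018,0.025,0.02],[0,0,-1.94],1]
    - [[0.018,0.025,0.02],[0,0,-1.94],1]
    - [[0.018,0.025,0.02],[0,0,-1.94],1]
    - [[0.018,0.025,0.02],[0,0,-1.94],1]
    - [[0.018,0.025,0.02],[0,0,-1.94],1]
    - [[0.018,0.025,0.02],[0,0,-1.94],1]
    - [[0.018,0.025,0.02],[0,0,-1.94],1]

```text
t: 0.77
ee_pos: [366.8, -382.5, 344.0]
orientation: [-3.138, -0.143, 0.001]
ft_force: [-0.2, -0.9, -0.7]
width: 88.1
grasp_force: 0.0
```

Request:
servo_tool:
  steps:
    - [[0.02,0.028,0],[0,0,0],1]
    - [[0.02,0.028,0],[0,0,0],1]
    - [[0.02,0.028,0],[0,0,0],1]
    - [[0.02,0.028,0],[0,0,0],1]
    - [[0.02,0.028,0],[0,0,0],1]
    - [[0.02,0.028,0],[0,0,0],1]
    - [[0.02,0.02,0],[0,0,0],1]
    - [[0.011,0.011,0],[0,0,0],1]

```text
t: 1.43
ee_pos: [518.8, -182.5, 343.0]
orientation: [-3.137, -0.149, 0.0]
ft_force: [0.1, -0.1, -0.3]
width: 88.1
grasp_force: 0.0
```

Run:
```python
from h import *
o=sensors.get_obs(); print(o["ee_pos"].round(1),o["orientation"].round(3),cv2.Rodrigues(o["orientation"])[0].round(3).tolist(),o["ft_force"].round(1))
d=get("scene"); cv2.imwrite("pics/s1.png",cv2.resize(d["color"][60:280,60:280],None,fx=2.7,fy=2.7,interpolation=cv2.INTER_CUBIC))
print("tcp px",proj(d,o["ee_pos"]),"tab top px",proj(d,[518,-184,267]))
```

```text
[ 518.8 -182.5  343. ] [-3.137 -0.149  0.   ] [[0.995, 0.095, -0.0], [0.095, -0.995, 0.001], [-0.0, -0.001, -1.0]] [ 0.1 -0.1 -0.3]
tcp px (np.float64(148.47298564856072), np.float64(144.11212616025452)) tab top px (np.float64(159.3404459793529), np.float64(188.17258122242887))
```

View pics/s1.png

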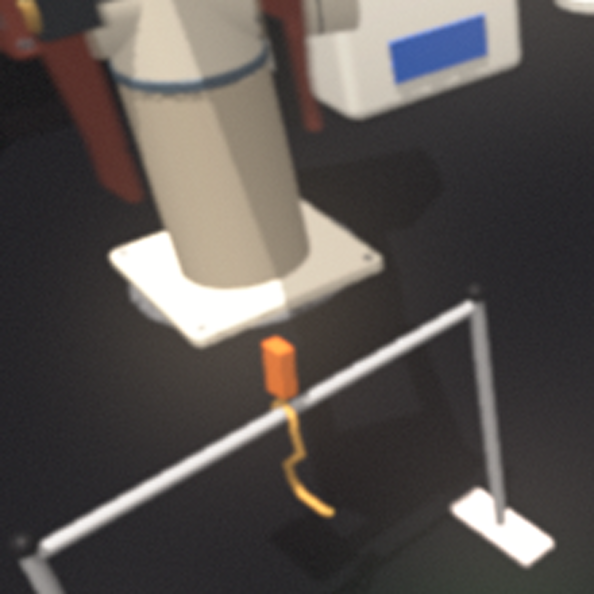

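The tab is at crop (279,368); the finger ends are at crop (125,200) and (313,130), which looks higher than the projected TCP. I'll check this with depth.

Run:
```python
from h import *
for n in("scene","top"):
    d=get(n);W=cloud(d);H,S,V=cv2.split(cv2.cvtColor(d["color"],cv2.COLOR_BGR2HSV))
    m=(abs(W[...,0]-519)<60)&(abs(W[...,1]+182)<90)&(W[...,2]>280)
    for s in(-1,1):
        mm=m&((W[...,1]+182)*s>20); p=W[mm]; print(n,s,len(p))
        if len(p): 
            q=p[p[:,2]<p[:,2].min()+8]; print(q.min(0).round(),q.max(0).round(),np.median(q,0).round(1)); i=np.argwhere(mm); print(i.max(0)[::-1],i.min(0)[::-1])
    print([np.round(proj(d,[518.8,-182.5+s,343])) for s in(-44,44)])
```

```text
scene -1 4778
[ 514. -234.  382.] [ 538. -224.  390.] [ 535.4 -231.   386.6]
[116 135] [22 17]
scene 1 3548
[ 506. -138.  382.] [ 528. -128.  390.] [ 524.1 -136.2  386.6]
[198 109] [130   0]
[array([118., 156.]), array([177., 133.])]
top -1 4124
[ 459. -210.  657.] [ 464. -208.  665.] [ 461.9 -209.2  660.6]
[549 290] [479 192]
top 1 8695
[ 485. -157.  475.] [ 542. -138.  483.] [ 538.7 -148.2  480.1]
[460 295] [345 168]
[array([409., 235.]), array([357., 237.])]
```

Run:
```python
from h import *
d=get("scene");W=cloud(d)
m=(abs(W[...,0]-519)<120)&(abs(W[...,1]+182)<130)&(W[...,2]>300)
p=W[m]; c=d["color"][m]
for z in range(370,520,8):
    k=(p[:,2]>=z)&(p[:,2]<z+8); q=p[k]
    if len(q): print(z,len(q),"y",(q[:,1].min()+182.5).round(),(q[:,1].max()+182.5).round(),"x",q[:,0].min().round(),q[:,0].max().round(),np.median(c[k],0))
v=d["range_z"]
# near-TCP pixels raw depth around projected fingertip ends
for y in(-50,50):
    for z in(343,350,360,370,380,390,400):
        u,w=np.round(proj(d,[524,-182.5+y,z])).astype(int); print(y,z,(u,w),W[w,u].round(),d["color"][w,u])
```

```text
378 64 y -54.0 52.0 x 505.0 535.0 [48.  51.  74.5]
386 159 y -55.0 53.0 x 504.0 536.0 [47. 53. 90.]
394 161 y -54.0 53.0 x 504.0 536.0 [46. 52. 89.]
402 171 y -55.0 54.0 x 504.0 536.0 [45. 50. 88.]
410 172 y -56.0 54.0 x 505.0 536.0 [45. 50. 88.]
418 196 y -57.0 55.0 x 503.0 536.0 [44. 49. 88.]
426 207 y -58.0 55.0 x 504.0 537.0 [43. 49. 88.]
434 234 y -59.0 57.0 x 504.0 537.0 [44. 49. 88.]
442 236 y -60.0 57.0 x 502.0 536.0 [45. 51. 90.]
450 223 y -64.0 59.0 x 503.0 537.0 [45. 51. 90.]
458 241 y -84.0 81.0 x 495.0 559.0 [46. 51. 90.]
466 792 y -84.0 82.0 x 481.0 560.0 [52. 54. 87.]
474 1432 y -85.0 83.0 x 480.0 560.0 [70. 78. 91.]
482 1078 y -90.0 89.0 x 493.0 561.0 [55. 59. 84.]
490 991 y -92.0 89.0 x 495.0 561.0 [50. 55. 88.]
498 2687 y -92.0 90.0 x 478.0 561.0 [52. 50. 51.]
506 538 y -20.0 43.0 x 498.0 545.0 [42. 48. 88.]
514 521 y -20.0 42.0 x 499.0 544.0 [42. 48. 87.]
-50 343 (np.int64(115), np.int64(159)) [-47. -87.  12.] [254 255 255]
-50 350 (np.int64(113), np.int64(154)) [-79. -80.  11.] [254 255 255]
-50 360 (np.int64(111), np.int64(148)) [-137.  -65.    0.] [118 131 142]
-50 370 (np.int64(109), np.int64(141)) [-185.  -51.   -1.] [47 49 53]
-50 380 (np.int64(106), np.int64(134)) [-233.  -41.    1.] [45 48 68]
-50 390 (np.int64(104), np.int64(126)) [ 535. -235.  396.] [47 53 93]
-50 400 (np.int64(101), np.int64(119)) [ 532. -235.  404.] [46 51 91]
50 343 (np.int64(182), np.int64(133)) [-69. 145.   1.] [46 49 54]
50 350 (np.int64(181), np.int64(129)) [-97. 157.   0.] [46 49 53]
50 360 (np.int64(180), np.int64(123)) [-134.  175.    2.] [44 46 49]
50 370 (np.int64(179), np.int64(116)) [-183.  200.    2.] [50 51 54]
50 380 (np.int64(177), np.int64(109)) [-242.  225.   -1.] [53 54 69]
50 390 (np.int64(176), np.int64(103)) [ 525. -133.  390.] [ 57  64 107]
50 400 (np.int64(174), np.int64(96)) [ 525. -134.  400.] [52 59 94]
```

The whole gripper (body and fingers) appears about 39 mm above the reported TCP, while rail and tab heights read true. I'll descend partway and check again before trusting z.

Request:
servo_tool:
  steps:
    - [[0,0,-0.02],[0,0,0],1]
    - [[0,0,-0.02],[0,0,0],1]
    - [[0,0,-0.02],[0,0,0],1]
    - [[0,0,-0.02],[0,0,0],1]
    - [[0,-0.001,-0.01],[0,0,0],1]
    - [[0,0,0],[0,0,0],1]
    - [[0,0,0],[0,0,0],1]
    - [[0,0,0],[0,0,0],1]

```text
t: 2.3
ee_pos: [517.9, -186.8, 254.5]
orientation: [3.137, 0.145, 0.003]
ft_force: [0.7, 0.1, -0.0]
width: 87.8
grasp_force: 0.0
```

```bash
cat >> h.py <<'E'
def tip(d,e):
    W=cloud(d); m=(abs(W[...,0]-e[0])<45)&(abs(W[...,1]-e[1])<75)&(W[...,2]>e[2]-5)&(W[...,2]<e[2]+130)
    H,S,V=cv2.split(cv2.cvtColor(d["color"],cv2.COLOR_BGR2HSV)); m&=((S<135)|(V<130))
    return W,m
E
python3 - <<'E'
from h import *
o=sensors.get_obs(); e=o["ee_pos"]; print(e)
d=get("scene"); cv2.imwrite("pics/s2.png",cv2.resize(d["color"][90:270,60:280],None,fx=3,fy=3,interpolation=cv2.INTER_CUBIC))
W=cloud(d); m=(abs(W[...,0]-519)<45)&(abs(abs(W[...,1]-e[1])-50)<12)&(W[...,2]>235)&(W[...,2]<400); p=W[m]
for z in range(236,400,8):
    q=p[(p[:,2]>=z)&(p[:,2]<z+8)]
    if len(q)>5: print(z,len(q),(q.min(0)-e).round(1)[:2],(q.max(0)-e).round(1)[:2])
E
```

```text
[ 517.89848153 -186.80690979  254.52579048]
292 71 [-14.  -52.4] [17.  55.1]
300 121 [-12.8 -52.9] [17.6 54.5]
308 116 [-14.5 -52.5] [17.3 54.7]
316 120 [-13.6 -53.1] [17.9 55. ]
324 120 [-13.8 -54.3] [17.7 55.4]
332 145 [-14.4 -55.2] [18.8 56.3]
340 144 [-13.8 -56. ] [17.9 57.7]
348 165 [-14.7 -57.6] [18.3 58.3]
356 172 [-15.5 -57.4] [18.4 60.3]
364 79 [-14.3 -56.8] [18.4 60.4]
372 74 [-35.5 -61.4] [39.6 61.8]
380 255 [-30.5 -62. ] [42.1 62. ]
388 287 [-19.1 -61.9] [40.8 62. ]
396 279 [ -3.5 -61.7] [40.6 62. ]
```

View pics/s2.png

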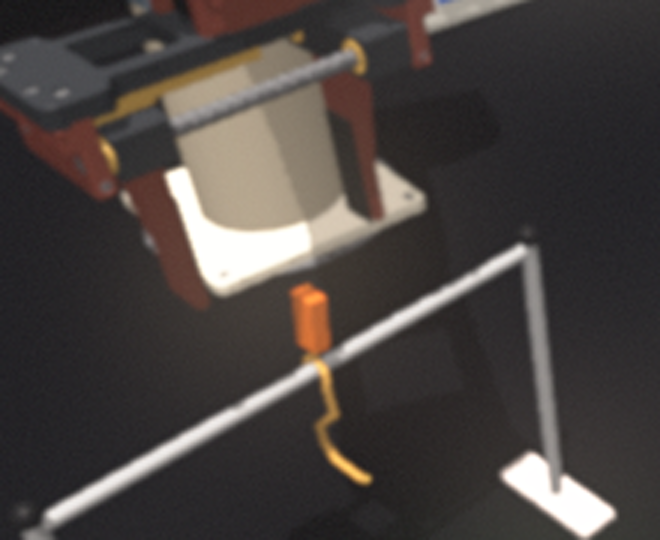

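The finger ends are now at z≈293 against a reported 254.5, so the true tip is the reported z plus about 38.5. The fingers straddle the tab at crop (310,318). I'm going down 55 mm, which puts the tips about 14 mm above the bar, and closing.

Request:
servo_tool:
  steps:
    - [[0.001,0.0015,-0.015],[0,0,0],1]
    - [[0,0,-0.015],[0,0,0],1]
    - [[0,0,-0.01],[0,0,0],1]
    - [[0,0,-0.01],[0,0,0],1]
    - [[0,0,-0.005],[0,0,0],1]
    - [[0,0,0],[0,0,0],1]
    - [[0,0,0],[0,0,0],1]
    - [[0,0,0],[0,0,0],0.2]

```text
t: 3.02
ee_pos: [518.9, -184.8, 198.9]
orientation: [3.138, 0.146, 0.001]
ft_force: [0.1, -0.0, 0.3]
width: 84.2
grasp_force: 0.0
```

Request:
servo_tool:
  steps:
    - [[0,0,0],[0,0,0],0.0]
    - [[0,0,0],[0,0,0],-0.3]
    - [[0,0,0],[0,0,0],-0.5]
    - [[0,0,0],[0,0,0],-0.7]
    - [[0,0,0],[0,0,0],-0.85]
    - [[0,0,0],[0,0,0],-1]
    - [[0,0,0],[0,0,0],-1]
    - [[0,0,0],[0,0,0],-1]

```text
t: 3.68
ee_pos: [518.4, -184.6, 198.3]
orientation: [-3.138, -0.146, 0.0]
ft_force: [0.6, -0.1, 0.1]
width: 31.3
grasp_force: 0.0
```

Request:
servo_tool:
  steps:
    - [[0,0,0],[0,0,0],-1]
    - [[0,0,0],[0,0,0],-1]
    - [[0,0,0],[0,0,0],-1]
    - [[0,0,0],[0,0,0],-1]
    - [[0,0,0],[0,0,0],-1]
    - [[0,0,0],[0,0,0],-1]
    - [[0,0,0],[0,0,0],-1]
    - [[0,0,0],[0,0,0],-1]

```text
t: 4.35
ee_pos: [518.4, -184.6, 198.3]
orientation: [-3.138, -0.146, -0.0]
ft_force: [0.6, -1.1, -0.1]
width: 10.0
grasp_force: 30.0
```

Gripped at 10.0 mm with 30 N. I'll lift 14 mm, shift 35 mm along hook +x, then go up.

Request:
servo_tool:
  steps:
    - [[0,0,0.004],[0,0,0],-1]
    - [[0,0,0.005],[0,0,0],-1]
    - [[0,0,0.005],[0,0,0],-1]
    - [[0,0,0],[0,0,0],-1]
    - [[0,0,0],[0,0,0],-1]
    - [[0.01,0.0009,0],[0,0,0],-1]
    - [[0.01,0.0009,0],[0,0,0],-1]
    - [[0.015,0.0014,0],[0,0,0],-1]

```text
t: 5.02
ee_pos: [554.0, -181.3, 212.2]
orientation: [-3.138, -0.145, 0.0]
ft_force: [0.4, -0.8, -0.4]
width: 9.7
grasp_force: 30.0
```

Request:
servo_tool:
  steps:
    - [[0.003,0,0],[0,0,0],-1]
    - [[0,0,0],[0,0,0],-1]
    - [[0,0,0.01],[0,0,0],-1]
    - [[0,0,0.02],[0,0,0],-1]
    - [[0,0,0.02],[0,0,0],-1]
    - [[0,0,0.02],[0,0,0],-1]
    - [[0,0,0.02],[0,0,0],-1]
    - [[0,0,0.01],[0,0,0],-1]

```text
t: 5.68
ee_pos: [556.9, -181.8, 315.6]
orientation: [3.137, 0.146, 0.005]
ft_force: [0.8, -0.7, 0.3]
width: 9.6
grasp_force: 30.0
```

Run:
```python
from h import *
o=sensors.get_obs(); e=o["ee_pos"]; print(e,o["ft_force"],o["width"],o["grasp_force"])
for n in("scene","top"):
    d=get(n); cv2.imwrite(f"pics/{n}3.png",d["color"]); W=cloud(d);np.save(n+"3.npy",W)
    H,S,V=cv2.split(cv2.cvtColor(d["color"],cv2.COLOR_BGR2HSV))
    near=(abs(W[...,0]-e[0])<50)&(abs(W[...,1]-e[1])<60)
    tab=near&(H<27)&(S>110)&(V>110)&(W[...,2]>e[2]+20)&(W[...,2]<e[2]+90)
    br=near&(H>8)&(H<30)&(S>90)&(V>110)&(W[...,2]>e[2]-90)&(W[...,2]<e[2]+25)
    for nm,m in(("tab",tab),("brass",br)):
        p=W[m]-e; print(n,nm,len(p),p.min(0).round(1) if len(p) else"",p.max(0).round(1) if len(p) else "")
    p=W[br]-e
    for z in range(-80,30,8):
        q=p[(p[:,2]>=z)&(p[:,2]<z+8)]
        if len(q): 
            x=q[:,:2]@np.array([.9955,.093]); y=q[:,:2]@np.array([-.093,.9955]); print(z,len(q),"x",np.median(x).round(1),"y",np.median(y).round(1))
```

```text
[ 556.89665838 -181.77863461  315.62155047] [ 0.79066072 -0.7263153   0.27848812] 9.587312981840869 29.99984085559845
scene tab 224 [-5.9 -5.2 20.3] [13.7  6.9 75.7]
scene brass 165 [-15.4  -1.8 -51.3] [24.4 14.1 24.9]
-56 15 x 2.3 y 10.1
-48 47 x 5.1 y 10.5
-40 13 x -12.5 y 8.9
-32 7 x -11.6 y 6.3
-24 8 x -3.7 y 4.9
-16 7 x 5.0 y 3.8
-8 12 x 10.8 y 3.1
0 15 x 11.2 y 1.5
8 11 x 10.8 y 0.7
16 26 x 8.0 y -0.2
24 4 x 9.2 y 0.4
top tab 0  
top brass 39 [-12.6   7.4 -48.4] [ 22.7  12.5 -39.7]
-56 3 x -0.2 y 8.8
-48 35 x 7.4 y 9.4
-40 1 x 19.8 y 10.7
```

The hook is off the rail. Its lower end leans to hook +y, with tip offset around +10 mm. Next I go to the robot side of the insert, turning to its yaw, and measure hook and plate in the same view.

Request:
servo_tool:
  steps:
    - [[-0.006,0.024,0],[0,0,-1.5],-1]
    - [[-0.008,0.028,0],[0,0,-1.5],-1]
    - [[-0.008,0.028,0],[0,0,-1.5],-1]
    - [[-0.008,0.028,0],[0,0,-1.5],-1]
    - [[-0.008,0.028,0],[0,0,-1.5],-1]
    - [[-0.008,0.028,0],[0,0,-1.5],-1]
    - [[-0.008,0.028,0],[0,0,-1.5],-1]
    - [[-0.008,0.028,0],[0,0,-1.5],-1]

```text
t: 6.45
ee_pos: [492.8, 39.7, 310.9]
orientation: [3.136, -0.185, -0.003]
ft_force: [1.2, 0.4, -0.3]
width: 10.1
grasp_force: 30.0
```

Request:
servo_tool:
  steps:
    - [[-0.008,0.028,0],[0,0,-1.5],-1]
    - [[-0.008,0.028,0],[0,0,-1.5],-1]
    - [[-0.008,0.028,-0.01],[0,0,-1.5],-1]
    - [[-0.008,0.028,-0.02],[0,0,-1.5],-1]
    - [[-0.008,0.028,-0.02],[0,0,-1.5],-1]
    - [[-0.006,0.022,-0.02],[0,0,-1.5],-1]
    - [[0,0.011,-0.015],[0,0,0],-1]
    - [[0,0,-0.005],[0,0,0],-1]

```text
t: 7.12
ee_pos: [445.7, 212.5, 218.9]
orientation: [3.11, -0.424, -0.008]
ft_force: [0.5, 0.2, -1.5]
width: 10.0
grasp_force: 30.0
```

Request:
servo_tool:
  steps:
    - [[0,0,0],[0,0,0],-1]
    - [[0,0,0],[0,0,0],-1]
    - [[0,0,0],[0,0,0],-1]
    - [[0,0,0],[0,0,0],-1]
    - [[0,0,0],[0,0,0],-1]
    - [[0,0,0],[0,0,0],-1]
    - [[0,0,0],[0,0,0],-1]
    - [[0,0,0],[0,0,0],-1]

```text
t: 7.78
ee_pos: [448.6, 211.5, 222.5]
orientation: [-3.112, 0.429, -0.001]
ft_force: [0.3, 0.9, -0.8]
width: 10.0
grasp_force: 30.0
```

```bash
cat > m.py <<'E'
from h import *
o=sensors.get_obs(); e=o["ee_pos"]; print(e.round(1),o["ft_force"].round(2),o["moment"].round(3),cv2.Rodrigues(o["orientation"])[0][:,1].round(4))
n=np.array([.962,-.271,0]);s=np.array([.271,.962,0])
D={}
for k in("scene","top"):
    acc=[]
    for i in range(3):
        d=get(k); acc.append(cloud(d))
    W=np.nanmean(acc,0); D[k]=(d,W)
    H,S,V=cv2.split(cv2.cvtColor(d["color"],cv2.COLOR_BGR2HSV))
    near=(abs(W[...,0]-e[0])<60)&(abs(W[...,1]-e[1])<60)
    br=near&(H>8)&(H<30)&(S>90)&(V>100)&(W[...,2]>e[2]-90)&(W[...,2]<e[2]+85)
    p=W[br]-e
    for z in range(-80,84,8):
        q=p[(p[:,2]>=z)&(p[:,2]<z+8)]
        if len(q): x=q@n;y=q@s; print(k,z,len(q),"x",np.median(x).round(1),x.min().round(1),x.max().round(1),"y",np.median(y).round(1),y.min().round(1),y.max().round(1))
    bl=(H>95)&(H<125)&(S>100)&(W[...,2]>40)&(W[...,2]<140)&(abs(W[...,0]-490)<40)&(abs(W[...,1]-210)<70)
    p=W[bl]-e; y=p@s; x=p@n; z=p[:,2]+e[2]
    t=z>(95 if k=="scene" else 108); print(k,"plate n",np.median(x[t]).round(1),"s mid",((y[t].min()+y[t].max())/2).round(2),(y[t].max()-y[t].min()).round(1),"zmax",np.percentile(z,98).round(1), "fit yaw",np.polyfit(y[t],x[t],1).round(3),"lean",np.polyfit(z,x,1).round(3) if k=="scene" else "")
    cv2.imwrite(f"pics/{k}_m.png",d["color"])
E
python3 m.py
```

```text
[448.6 211.5 222.5] [ 0.34  0.93 -0.78] [ 0.075  0.027 -0.008] [-2.705e-01 -9.627e-01 -3.000e-04]
scene -56 8 x 2.9 -6.5 20.8 y 10.1 9.1 11.7
scene -48 16 x -3.4 -12.3 25.8 y 10.2 9.0 12.3
scene -40 6 x -13.2 -15.3 -12.5 y 8.9 6.7 10.2
scene -32 5 x -12.8 -14.0 -11.1 y 7.4 5.5 9.3
scene -24 3 x -4.8 -6.2 -0.9 y 4.7 4.3 5.3
scene -16 3 x 3.6 0.9 6.3 y 3.5 2.8 4.5
scene -8 4 x 8.7 6.5 10.9 y 2.5 2.1 2.8
scene 0 5 x 9.8 8.2 10.6 y 2.4 0.2 3.1
scene 8 8 x 10.3 9.4 10.9 y 1.0 -0.5 2.3
scene 16 11 x 9.5 -7.7 11.2 y -0.4 -0.9 2.1
scene 24 13 x 3.6 -7.6 9.1 y -0.2 -0.9 2.3
scene 32 8 x 7.4 1.1 8.4 y 0.8 -2.5 5.0
scene 40 14 x 8.5 7.2 10.8 y -0.5 -6.8 5.0
scene 48 16 x 8.4 7.2 10.1 y 0.6 -4.3 4.5
scene 56 14 x 8.8 7.3 9.9 y -0.2 -4.4 6.1
scene 64 19 x 8.4 -1.6 11.6 y 2.1 -5.8 5.8
scene 72 2 x 11.4 11.3 11.5 y -6.0 -6.0 -6.0
scene plate n 41.8 s mid 11.95 86.3 zmax 115.4 fit yaw [-1.0000e-03  4.1554e+01] lean [-1.1000e-02  4.2749e+01]
top -48 6 x 19.7 17.2 22.3 y 7.8 6.3 9.8
top plate n 39.1 s mid 8.63 85.5 zmax 117.7 fit yaw [-4.0000e-03  3.9131e+01] lean
```

Both views agree on yaw. In plate coordinates the bent end sits at about y +10.3 and the hole at about +12 (scene), so I shift roughly +1.6 mm sideways. The plate centre is about 39.5 mm ahead. I'm going down 72.5 mm to hole height.

Request:
servo_tool:
  steps:
    - [[0.0004,0.0015,-0.02],[0,0,0],-1]
    - [[0,0,-0.02],[0,0,0],-1]
    - [[0,0,-0.02],[0,0,0],-1]
    - [[0,0,-0.01],[0,0,0],-1]
    - [[0,0,-0.0025],[0,0,0],-1]
    - [[0,0,0],[0,0,0],-1]
    - [[0,0,0],[0,0,0],-1]
    - [[0,0,0],[0,0,0],-1]

```text
t: 8.75
ee_pos: [449.6, 213.5, 150.8]
orientation: [-3.111, 0.428, -0.003]
ft_force: [-0.2, -0.2, -0.4]
width: 9.8
grasp_force: 30.0
```

Request:
servo_tool:
  steps:
    - [[0.0019,-0.00054,0],[0,0,0],-1]
    - [[0.0019,-0.00054,0],[0,0,0],-1]
    - [[0.0019,-0.00054,0],[0,0,0],-1]
    - [[0,0,0],[0,0,0],-1]
    - [[0,0,0],[0,0,0],-1]
    - [[0,0,0],[0,0,0],-1]
    - [[0,0,0],[0,0,0],-1]
    - [[0,0,0],[0,0,0],-1]

```text
t: 9.42
ee_pos: [454.4, 211.5, 149.7]
orientation: [3.112, -0.428, -0.0]
ft_force: [0.2, -0.5, -2.1]
width: 9.9
grasp_force: 30.0
```

```bash
python3 m.py
python3 - <<'E'
import cv2,numpy as np
a=cv2.imread("pics/scene_m.png")[120:220,270:370];b=cv2.imread("pics/top_m.png")[200:300,130:230]
cv2.imwrite("pics/look4.png",np.hstack([cv2.resize(x,(400,400),interpolation=cv2.INTER_CUBIC) for x in(a,b)]))
E
```

```text
[454.4 211.5 149.7] [ 0.23 -0.49 -2.13] [ 0.039  0.014 -0.01 ] [-2.702e-01 -9.628e-01  1.000e-04]
scene -56 6 x -3.7 -6.4 7.6 y 10.3 9.6 12.1
scene -48 9 x -9.6 -14.2 11.1 y 11.0 8.5 11.6
scene -40 4 x -13.4 -14.3 -11.9 y 9.0 7.5 11.2
scene -32 2 x -12.4 -13.6 -11.2 y 7.0 6.3 7.8
scene -24 3 x -5.3 -10.1 -3.8 y 5.4 4.4 5.5
scene -16 2 x 2.6 1.8 3.3 y 3.3 2.8 3.8
scene -8 5 x 9.4 8.3 9.7 y 2.5 1.6 4.4
scene 0 6 x 10.0 9.8 10.7 y 2.3 1.0 3.9
scene 8 2 x 10.9 10.9 10.9 y 0.2 0.1 0.2
scene 16 6 x 1.8 -8.5 11.7 y 0.2 -0.9 2.4
scene 24 13 x 2.1 -7.6 10.2 y -0.1 -1.1 2.7
scene 32 5 x 8.3 1.1 11.1 y -0.3 -8.8 1.4
scene 40 16 x 8.2 7.0 12.5 y 0.1 -12.2 6.0
scene 48 15 x 8.2 6.4 10.5 y 0.2 -6.3 5.1
scene 56 12 x 8.2 7.7 10.0 y 0.4 -3.3 4.5
scene 64 16 x 7.3 -3.8 9.8 y 3.6 -4.2 6.3
scene 72 3 x 11.0 10.3 11.2 y -5.2 -5.4 -4.7
scene plate n 36.2 s mid 10.44 85.8 zmax 115.5 fit yaw [-3.0000e-03  3.5986e+01] lean [-9.0000e-03  3.6925e+01]
top -48 3 x 21.6 19.9 22.2 y 6.9 6.8 9.1
top plate n 33.6 s mid -0.97 69.4 zmax 117.4 fit yaw [1.0000e-03 3.3544e+01] lean
```

View pics/look4.png

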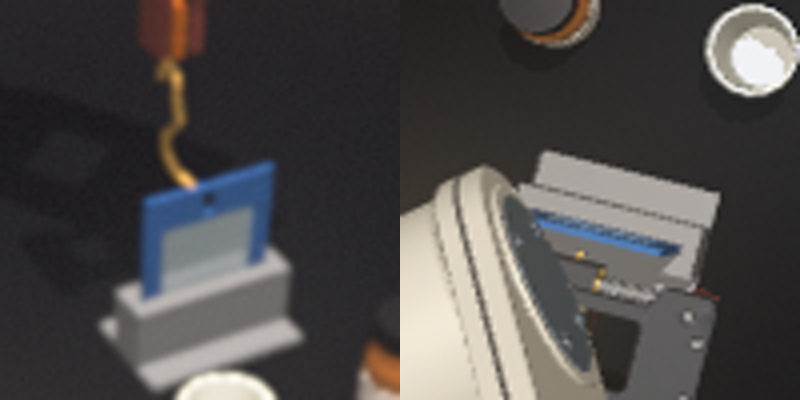

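The hook hangs on the robot side with its end just behind the plate's top edge, at crop (195,185). The hole is at crop (209,200), so it is lined up sideways within about 0.5 mm. Advancing carefully.

Request:
servo_tool:
  steps:
    - [[0.0019,-0.00054,0],[0,0,0],-1]
    - [[0.0019,-0.00054,0],[0,0,0],-1]
    - [[0.00096,-0.00027,0],[0,0,0],-1]
    - [[0.00096,-0.00027,0],[0,0,0],-1]
    - [[0,0,0],[0,0,0],-1]
    - [[0,0,0],[0,0,0],-1]
    - [[0,0,0],[0,0,0],-1]
    - [[0,0,0],[0,0,0],-1]

```text
t: 10.38
ee_pos: [460.2, 209.9, 149.8]
orientation: [3.112, -0.428, -0.0]
ft_force: [-0.3, -0.8, -1.3]
width: 9.8
grasp_force: 30.0
```

Request:
servo_tool:
  steps:
    - [[0.00096,-0.00027,0],[0,0,0],-1]
    - [[0.00096,-0.00027,0],[0,0,0],-1]
    - [[0,0,0],[0,0,0],-1]
    - [[0,0,0],[0,0,0],-1]
    - [[0,0,0],[0,0,0],-1]
    - [[0,0,0],[0,0,0],-1]
    - [[0,0,0],[0,0,0],-1]
    - [[0,0,0],[0,0,0],-1]

```text
t: 11.05
ee_pos: [462.1, 209.3, 149.8]
orientation: [-3.112, 0.429, -0.0]
ft_force: [0.2, 0.5, -0.0]
width: 10.0
grasp_force: 30.0
```

```bash
python3 m.py | grep -E "plate|^\["; python3 -c "
from workcell import sensors;o=sensors.get_obs();print(o['joint_torque'].round(3))"
```

```text
[462.1 209.3 149.8] [ 0.23  0.53 -0.01] [ 0.077 -0.024 -0.01 ] [-0.2702 -0.9628 -0.    ]
scene plate n 28.1 s mid 10.44 86.3 zmax 115.6 fit yaw [-0.   27.95] lean [-1.1000e-02  2.9157e+01]
top plate n 25.6 s mid -7.89 55.1 zmax 117.2 fit yaw [4.0000e-03 2.5616e+01] lean 
[ 2.0000e-03 -4.3453e+01 -2.4082e+01 -2.6000e-02 -6.7000e-02  0.0000e+00]
```

Request:
servo_tool:
  steps:
    - [[0.00096,-0.00027,0],[0,0,0],-1]
    - [[0.00096,-0.00027,0],[0,0,0],-1]
    - [[0,0,0],[0,0,0],-1]
    - [[0,0,0],[0,0,0],-1]
    - [[0,0,0],[0,0,0],-1]
    - [[0,0,0],[0,0,0],-1]
    - [[0,0,0],[0,0,0],-1]
    - [[0,0,0],[0,0,0],-1]

```text
t: 12.02
ee_pos: [464.0, 208.8, 149.8]
orientation: [-3.112, 0.428, 0.0]
ft_force: [-0.3, -0.0, -0.7]
width: 9.9
grasp_force: 30.0
```

```bash
cat > t.py <<'E'
from h import *
n=np.array([.962,-.271,0]);s=np.array([.271,.962,0])
o=sensors.get_obs(); e=o["ee_pos"]; f=o["ft_force"]
W=0
for i in range(2): d=get("scene"); W=W+cloud(d)/2
f=(f+sensors.get_obs()["ft_force"])/2
print("e",e.round(1),"F n,s,z",(f@n).round(2),(f@s).round(2),f[2].round(2),"M",o["moment"].round(3))
H,S,V=cv2.split(cv2.cvtColor(d["color"],cv2.COLOR_BGR2HSV))
bl=(H>95)&(H<125)&(S>100)&(W[...,2]>40)&(abs(W[...,0]-490)<40)&(abs(W[...,1]-210)<70)
p=W[bl];x=p@n;y=p@s;z=p[:,2];t=z>95
print("plate n abs",np.median(x[t]).round(2),"rel",np.median(x[t]).round(2)-(e@n).round(2),"slope",np.polyfit(z,x,1)[0].round(4),"yaw",np.polyfit(y[t],x[t],1)[0].round(4),"ztop",np.percentile(z,98).round(1))
u,v=np.round(proj(d,[491,211,103])).astype(int)
cv2.imwrite("pics/t.png",cv2.resize(d["color"][v-45:v+45,u-50:u+50],None,fx=6,fy=6,interpolation=cv2.INTER_CUBIC))
br=(H>8)&(H<30)&(S>90)&(V>100)&(abs(W[...,0]-495)<50)&(abs(W[...,1]-210)<40)&(W[...,2]>85)&(W[...,2]<125)
for q in W[br]: 
    if q@n>np.median(x[t])-3: print("brass beyond",(q@n-np.median(x[t])).round(1),(q@s-(y.min()+y.max())/2).round(1),q[2].round(1))
E
python3 t.py
```

```text
e [464.  208.8 149.8] F n,s,z -0.03 -0.23 -0.74 M [0.103 0.005 0.01 ]
plate n abs 416.1 rel 26.28000000000003 slope -0.0077 yaw -0.0023 ztop 115.8
```

Request:
servo_tool:
  steps:
    - [[0.00096,-0.00027,0],[0,0,0],-1]
    - [[0.00096,-0.00027,0],[0,0,0],-1]
    - [[0,0,0],[0,0,0],-1]
    - [[0,0,0],[0,0,0],-1]
    - [[0,0,0],[0,0,0],-1]
    - [[0,0,0],[0,0,0],-1]
    - [[0,0,0],[0,0,0],-1]
    - [[0,0,0],[0,0,0],-1]

```text
t: 12.78
ee_pos: [466.0, 208.3, 149.8]
orientation: [3.112, -0.428, -0.0]
ft_force: [0.7, 0.2, -0.8]
width: 9.7
grasp_force: 30.0
```

```bash
python3 t.py
```

```text
e [466.  208.3 149.8] F n,s,z 0.15 0.26 -0.8 M [-0.004  0.002  0.004]
plate n abs 416.08 rel 24.269999999999982 slope -0.0056 yaw 0.0003 ztop 115.7
brass beyond -1.5 -0.2 105.7
brass beyond 0.1 -1.0 104.1
```

Brass now shows inside the hole, with no force and the plate unmoved. Continuing.

Request:
servo_tool:
  steps:
    - [[0.00096,-0.00027,0],[0,0,0],-1]
    - [[0.00096,-0.00027,0],[0,0,0],-1]
    - [[0.00096,-0.00027,0],[0,0,0],-1]
    - [[0,0,0],[0,0,0],-1]
    - [[0,0,0],[0,0,0],-1]
    - [[0,0,0],[0,0,0],-1]
    - [[0,0,0],[0,0,0],-1]
    - [[0,0,0],[0,0,0],-1]

```text
t: 13.55
ee_pos: [468.8, 207.5, 149.8]
orientation: [-3.112, 0.428, 0.0]
ft_force: [0.2, 0.3, 0.2]
width: 10.0
grasp_force: 30.0
```

```bash
python3 t.py
```

```text
e [468.8 207.5 149.8] F n,s,z -0.26 -0.11 -0.01 M [-0.002  0.021  0.016]
plate n abs 416.16 rel 21.360000000000014 slope -0.0113 yaw 0.0019 ztop 115.5
brass beyond 0.8 -0.9 104.8
brass beyond 3.3 0.3 105.9
```

View pics/t.png

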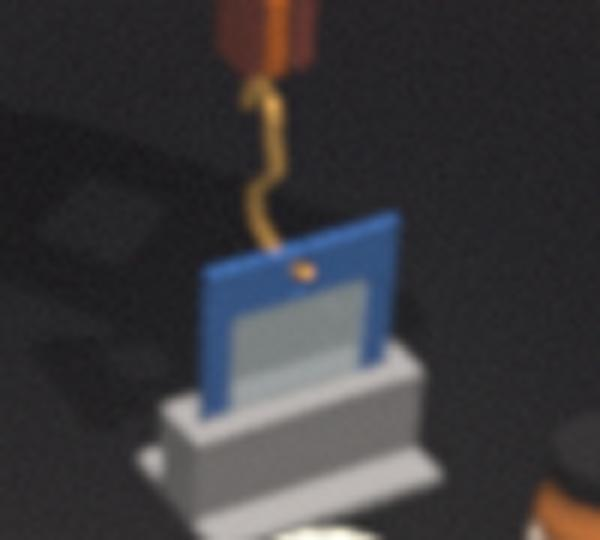

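The picture shows the brass end protruding through the hole at crop (304,270). Feeding on about 15 mm in two parts.

Request:
servo_tool:
  steps:
    - [[0.00096,-0.00027,0],[0,0,0],-1]
    - [[0.00096,-0.00027,0],[0,0,0],-1]
    - [[0.00096,-0.00027,0],[0,0,0],-1]
    - [[0.00096,-0.00027,0],[0,0,0],-1]
    - [[0,0,0],[0,0,0],-1]
    - [[0,0,0],[0,0,0],-1]
    - [[0,0,0],[0,0,0],-1]
    - [[0,0,0],[0,0,0],-1]

```text
t: 14.32
ee_pos: [472.7, 206.4, 149.8]
orientation: [3.112, -0.428, -0.0]
ft_force: [0.4, 0.0, -1.5]
width: 10.0
grasp_force: 30.0
```

```bash
python3 t.py
```

```text
e [472.7 206.4 149.8] F n,s,z 0.32 -0.03 -0.97 M [0.019 0.053 0.028]
plate n abs 416.05 rel 17.28000000000003 slope -0.0071 yaw 0.0019 ztop 115.6
brass beyond -1.0 0.3 103.1
brass beyond -2.4 4.0 101.2
brass beyond 0.7 -0.7 101.7
brass beyond 5.2 -0.7 104.4
```

Request:
servo_tool:
  steps:
    - [[0.00096,-0.00027,0],[0,0,0],-1]
    - [[0.00096,-0.00027,0],[0,0,0],-1]
    - [[0.00096,-0.00027,0],[0,0,0],-1]
    - [[0.00096,-0.00027,0],[0,0,0],-1]
    - [[0.00096,-0.00027,0],[0,0,0],-1]
    - [[0,0,0],[0,0,0],-1]
    - [[0,0,0],[0,0,0],-1]
    - [[0,0,0],[0,0,0],-1]

```text
t: 15.08
ee_pos: [477.5, 205.0, 149.8]
orientation: [3.112, -0.428, -0.0]
ft_force: [-0.3, 0.6, -1.1]
width: 9.8
grasp_force: 30.0
```

```bash
python3 t.py
```

```text
e [477.5 205.  149.8] F n,s,z -0.07 0.49 -0.45 M [ 0.075  0.038 -0.022]
plate n abs 415.94 rel 12.180000000000007 slope -0.0127 yaw 0.0002 ztop 115.7
brass beyond -1.5 0.7 102.7
brass beyond -3.0 4.5 100.6
brass beyond 0.5 -0.4 101.4
brass beyond 2.3 1.3 102.0
brass beyond -0.4 5.8 98.9
brass beyond 4.0 0.3 100.5
brass beyond 10.2 -0.9 104.6
brass beyond 12.5 0.4 105.6
```

Request:
servo_tool:
  steps:
    - [[0.00096,-0.00027,0],[0,0,0],-1]
    - [[0.00096,-0.00027,0],[0,0,0],-1]
    - [[0.00096,-0.00027,0],[0,0,0],-1]
    - [[0.00096,-0.00027,0],[0,0,0],-1]
    - [[0.00096,-0.00027,0],[0,0,0],-1]
    - [[0.00048,-0.00014,0],[0,0,0],-1]
    - [[0,0,0],[0,0,0],-1]
    - [[0,0,0],[0,0,0],-1]

```text
t: 15.85
ee_pos: [482.8, 203.5, 149.8]
orientation: [-3.112, 0.428, 0.0]
ft_force: [0.2, 0.0, 0.3]
width: 9.5
grasp_force: 30.0
```

```bash
python3 t.py
```

```text
e [482.8 203.5 149.8] F n,s,z -0.06 -0.08 -0.43 M [ 0.088  0.007 -0.006]
plate n abs 416.11 rel 6.800000000000011 slope -0.0059 yaw 0.0011 ztop 115.5
brass beyond -2.5 1.0 102.1
brass beyond 0.6 -0.7 101.6
brass beyond 3.3 0.3 102.9
brass beyond 2.2 3.8 101.1
brass beyond 5.4 -0.9 101.8
brass beyond 6.5 1.2 101.8
brass beyond -0.1 8.3 95.5
brass beyond 10.5 -1.3 102.2
brass beyond 14.8 -1.3 104.8
brass beyond 17.4 -0.2 106.1
```

The plate sits at hook x≈4.5. Drawing it up gently.

Request:
servo_tool:
  steps:
    - [[0,0,0.0015],[0,0,0],-1]
    - [[0,0,0.0015],[0,0,0],-1]
    - [[0,0,0.0015],[0,0,0],-1]
    - [[0,0,0.001],[0,0,0],-1]
    - [[0,0,0.001],[0,0,0],-1]
    - [[0,0,0.001],[0,0,0],-1]
    - [[0,0,0.001],[0,0,0],-1]
    - [[0,0,0.001],[0,0,0],-1]

```text
t: 16.62
ee_pos: [482.4, 203.4, 159.0]
orientation: [3.112, -0.428, -0.001]
ft_force: [-0.5, 0.5, -3.2]
width: 9.9
grasp_force: 30.0
```

Request:
servo_tool:
  steps:
    - [[0,0,0.001],[0,0,0],-1]
    - [[0,0,0.001],[0,0,0],-1]
    - [[0,0,0.001],[0,0,0],-1]
    - [[0,0,0.001],[0,0,0],-1]
    - [[0,0,0.001],[0,0,0],-1]
    - [[0,0,0.001],[0,0,0],-1]
    - [[0,0,0],[0,0,0],-1]
    - [[0,0,0],[0,0,0],-1]

```text
t: 17.28
ee_pos: [482.8, 203.5, 165.3]
orientation: [-3.112, 0.428, -0.0]
ft_force: [0.4, -0.7, -2.9]
width: 9.8
grasp_force: 30.0
```

```bash
python3 t.py|head -2
```

```text
e [482.8 203.5 165.3] F n,s,z 0.23 -0.33 -3.39 M [ 0.     0.046 -0.054]
plate n abs 416.07 rel 6.759999999999991 slope -0.0122 yaw -0.0019 ztop 123.3
```

The insert is riding up freely (load about 3 N, risen 7.8 mm). Continuing up.

Request:
servo_tool:
  steps:
    - [[0,0,0.0015],[0,0,0],-1]
    - [[0,0,0.0025],[0,0,0],-1]
    - [[0,0,0.0025],[0,0,0],-1]
    - [[0,0,0.0025],[0,0,0],-1]
    - [[0,0,0.0025],[0,0,0],-1]
    - [[0,0,0.0025],[0,0,0],-1]
    - [[0,0,0.0025],[0,0,0],-1]
    - [[0,0,0.0015],[0,0,0],-1]

```text
t: 18.05
ee_pos: [482.9, 203.6, 183.7]
orientation: [-3.112, 0.428, -0.001]
ft_force: [-0.6, -0.1, -2.9]
width: 9.5
grasp_force: 30.0
```

Request:
servo_tool:
  steps:
    - [[0,0,0.0025],[0,0,0],-1]
    - [[0,0,0.0025],[0,0,0],-1]
    - [[0,0,0.0025],[0,0,0],-1]
    - [[0,0,0.0025],[0,0,0],-1]
    - [[0,0,0.0025],[0,0,0],-1]
    - [[0,0,0.0025],[0,0,0],-1]
    - [[0,0,0.0025],[0,0,0],-1]
    - [[0,0,0.0015],[0,0,0],-1]

```text
t: 18.72
ee_pos: [482.9, 203.6, 202.7]
orientation: [-3.112, 0.428, -0.001]
ft_force: [0.2, 0.2, -3.0]
width: 9.6
grasp_force: 30.0
```

Request:
servo_tool:
  steps:
    - [[0,0,0.0025],[0,0,0],-1]
    - [[0,0,0.0025],[0,0,0],-1]
    - [[0,0,0.004],[0,0,0],-1]
    - [[0,0,0.005],[0,0,0],-1]
    - [[0,0,0.006],[0,0,0],-1]
    - [[0,0,0.006],[0,0,0],-1]
    - [[0,0,0.005],[0,0,0],-1]
    - [[0,0,0.003],[0,0,0],-1]

```text
t: 19.38
ee_pos: [483.2, 203.7, 237.3]
orientation: [-3.112, 0.428, -0.002]
ft_force: [0.1, -0.6, -3.7]
width: 10.2
grasp_force: 30.0
```

```bash
python3 t.py|head -2
```

```text
e [483.2 203.7 237.3] F n,s,z 0.27 -0.56 -3.46 M [ 0.031  0.032 -0.012]
plate n abs 416.95 rel 7.349999999999966 slope -0.0054 yaw 0.0028 ztop 194.9
```

View pics/t.png

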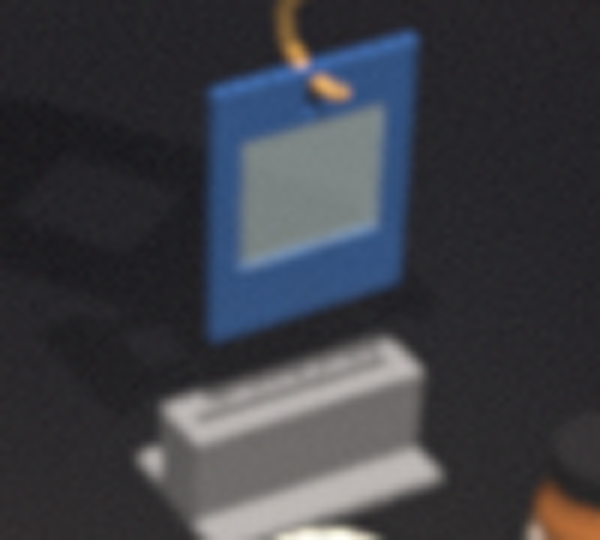

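The insert is clear of the stand, with its bottom at about 85 mm and the hook end through the hole at crop (328,88). I'm carrying it around the rail's far (+x) side, smoothly.

Request:
servo_tool:
  steps:
    - [[0.002,-0.003,0.002],[0,0,0.3],-1]
    - [[0.004,-0.006,0.004],[0,0,0.6],-1]
    - [[0.006,-0.01,0.006],[0,0,0.9],-1]
    - [[0.006,-0.013,0.006],[0,0,0.9],-1]
    - [[0.006,-0.014,0.006],[0,0,0.9],-1]
    - [[0.006,-0.014,0.006],[0,0,0.9],-1]
    - [[0.006,-0.014,0.006],[0,0,0.9],-1]
    - [[0.006,-0.014,0.006],[0,0,0.9],-1]

```text
t: 20.15
ee_pos: [525.2, 114.2, 278.6]
orientation: [3.131, -0.255, -0.0]
ft_force: [0.0, -0.3, -3.5]
width: 9.8
grasp_force: 30.0
```

Request:
servo_tool:
  steps:
    - [[0.007,-0.014,0.002],[0,0,0.9],-1]
    - [[0.007,-0.014,0.001],[0,0,0.9],-1]
    - [[0.007,-0.014,0],[0,0,0.9],-1]
    - [[0.007,-0.014,0],[0,0,0.9],-1]
    - [[0.007,-0.014,0],[0,0,0.9],-1]
    - [[0.006,-0.014,0],[0,0,0.9],-1]
    - [[0.005,-0.014,0],[0,0,0.9],-1]
    - [[0.003,-0.014,0],[0,0,0.9],-1]

```text
t: 20.82
ee_pos: [574.3, 2.1, 281.1]
orientation: [3.141, -0.058, -0.0]
ft_force: [-0.9, -0.5, -3.9]
width: 9.6
grasp_force: 30.0
```

Request:
servo_tool:
  steps:
    - [[0.001,-0.014,0],[0,0,0.9],-1]
    - [[0,-0.014,0],[0,0,0.9],-1]
    - [[0,-0.014,0],[0,0,0.9],-1]
    - [[0,-0.014,0],[0,0,0.9],-1]
    - [[0,-0.014,0],[0,0,0.9],-1]
    - [[0,-0.014,0],[0,0,0.9],-1]
    - [[0,-0.014,0],[0,0,0.9],-1]
    - [[0,-0.014,0],[0,0,0.3],-1]

```text
t: 21.48
ee_pos: [574.6, -109.9, 281.2]
orientation: [3.139, 0.123, -0.001]
ft_force: [-0.1, 0.1, -4.1]
width: 9.4
grasp_force: 30.0
```

Request:
servo_tool:
  steps:
    - [[0,-0.014,0],[0,0,0],-1]
    - [[0,-0.013,0],[0,0,0],-1]
    - [[0,-0.012,0],[0,0,0],-1]
    - [[0,-0.011,0],[0,0,0],-1]
    - [[0,-0.009,0],[0,0,0],-1]
    - [[0,-0.007,0],[0,0,0],-1]
    - [[0,-0.004,0],[0,0,0],-1]
    - [[0,-0.002,0],[0,0,0],-1]

```text
t: 22.15
ee_pos: [574.8, -181.0, 281.2]
orientation: [-3.139, -0.121, 0.0]
ft_force: [-0.7, -0.1, -2.1]
width: 9.6
grasp_force: 30.0
```

Request:
servo_tool:
  steps:
    - [[0,0,0],[0,0,0],-1]
    - [[0,0,0],[0,0,0],-1]
    - [[0,0,0],[0,0,0],-1]
    - [[0,0,0],[0,0,0],-1]
    - [[0,0,0],[0,0,0],-1]
    - [[0,0,0],[0,0,0],-1]
    - [[0,0,0],[0,0,0],-1]
    - [[0,0,0],[0,0,0],-1]

```text
t: 22.82
ee_pos: [574.8, -180.4, 281.3]
orientation: [-3.139, -0.121, -0.0]
ft_force: [-0.4, 0.3, -3.2]
width: 10.2
grasp_force: 30.0
```

Run:
```python
from h import *
o=sensors.get_obs(); e=o["ee_pos"]; print(o["t"],e.round(1),o["orientation"].round(3),o["ft_force"].round(1),o["width"])
d=get("scene");W=cloud(d); H,S,V=cv2.split(cv2.cvtColor(d["color"],cv2.COLOR_BGR2HSV))
bl=(H>95)&(H<125)&(S>100)&(abs(W[...,0]-e[0])<50)&(abs(W[...,1]-e[1])<70)&(W[...,2]>60); p=W[bl]
print(len(p),p.min(0).round(),p.max(0).round())
n=np.array([.9955,.093,0]);s=np.array([-.093,.9955,0]);x=(p-e)@n;y=(p-e)@s
A=np.c_[y,p[:,2],np.ones(len(p))];print("x=a*y+b*z",np.linalg.lstsq(A,x,rcond=None)[0].round(3),"y",y.min(),y.max(),"xmed",np.median(x))
cv2.imwrite("pics/s5.png",cv2.resize(d["color"][90:370,40:320],None,fx=2.1,fy=2.1,interpolation=cv2.INTER_CUBIC))
```

```text
22.8167 [ 574.8 -180.4  281.3] [-3.139 -0.121 -0.   ] [-0.4  0.3 -3.2] 10.151507850997218
1640 [ 574. -212.  128.] [ 587. -125.  240.]
x=a*y+b*z [ 8.000e-03 -9.000e-03  9.508e+00] y -32.93700847203894 54.710209883692755 xmed 8.012597994848978
```

The insert hangs plumb and the yaw is 0.9° short. I'll correct it, then descend to the pre-hang point.

Request:
servo_tool:
  steps:
    - [[-0.002,-0.0001,-0.003],[0,0,0.3],-1]
    - [[-0.004,-0.0002,-0.008],[0,0,0.3],-1]
    - [[-0.004,-0.0002,-0.012],[0,0,0.3],-1]
    - [[-0.004,-0.0002,-0.013],[0,0,0],-1]
    - [[-0.003,-0.0001,-0.013],[0,0,0],-1]
    - [[-0.001,0,-0.01],[0,0,0],-1]
    - [[0,0,-0.006],[0,0,0],-1]
    - [[0,0,-0.003],[0,0,0],-1]

```text
t: 23.53
ee_pos: [556.2, -181.1, 212.0]
orientation: [-3.138, -0.146, 0.002]
ft_force: [-1.0, 0.1, -3.1]
width: 9.9
grasp_force: 30.0
```

Request:
servo_tool:
  steps:
    - [[0,0,0],[0,0,0],-1]
    - [[0,0,0],[0,0,0],-1]
    - [[0,0,0],[0,0,0],-1]
    - [[0,0,0],[0,0,0],-1]
    - [[0,0,0],[0,0,0],-1]
    - [[0,0,0],[0,0,0],-1]
    - [[0,0,0],[0,0,0],-1]
    - [[0,0,0],[0,0,0],-1]

```text
t: 24.2
ee_pos: [556.8, -181.3, 213.4]
orientation: [3.138, 0.146, 0.0]
ft_force: [0.7, -0.5, -3.0]
width: 9.8
grasp_force: 30.0
```

Now 38.5 mm along hook -x, in two parts.

Request:
servo_tool:
  steps:
    - [[-0.002,-0.0002,0],[0,0,0],-1]
    - [[-0.003,-0.0003,0],[0,0,0],-1]
    - [[-0.004,-0.0004,0],[0,0,0],-1]
    - [[-0.004,-0.0004,0],[0,0,0],-1]
    - [[-0.004,-0.0004,0],[0,0,0],-1]
    - [[-0.003,-0.0003,0],[0,0,0],-1]
    - [[-0.002,-0.0002,0],[0,0,0],-1]
    - [[0,0,0],[0,0,0],-1]

```text
t: 24.87
ee_pos: [534.3, -183.5, 213.3]
orientation: [-3.138, -0.146, 0.0]
ft_force: [1.0, 0.1, -3.7]
width: 10.0
grasp_force: 30.0
```

Request:
servo_tool:
  steps:
    - [[-0.002,-0.0002,0],[0,0,0],-1]
    - [[-0.003,-0.0003,0],[0,0,0],-1]
    - [[-0.003,-0.0003,0],[0,0,0],-1]
    - [[-0.003,-0.0003,0],[0,0,0],-1]
    - [[-0.003,-0.0003,0],[0,0,0],-1]
    - [[-0.0015,-0.0001,0],[0,0,0],-1]
    - [[-0.001,-0.0001,0],[0,0,0],-1]
    - [[0,0,0],[0,0,0],-1]

```text
t: 25.53
ee_pos: [518.1, -185.1, 213.3]
orientation: [3.138, 0.146, 0.0]
ft_force: [-0.8, 0.1, -2.4]
width: 9.8
grasp_force: 30.0
```

Request:
servo_tool:
  steps:
    - [[0,0,0],[0,0,0],-1]
    - [[0,0,0],[0,0,0],-1]
    - [[0,0,0],[0,0,0],-1]
    - [[0,0,0],[0,0,0],-1]
    - [[0,0,0],[0,0,0],-1]
    - [[0,0,0],[0,0,0],-1]
    - [[0,0,0],[0,0,0],-1]
    - [[0,0,0],[0,0,0],-1]

```text
t: 26.2
ee_pos: [518.3, -185.1, 213.3]
orientation: [-3.138, -0.146, 0.0]
ft_force: [0.2, -1.0, -3.8]
width: 10.2
grasp_force: 30.0
```

Run:
```python
from h import *
o=sensors.get_obs(); print(o["t"],o["ee_pos"].round(1),o["ft_force"].round(1),o["moment"].round(3))
d=get("scene"); cv2.imwrite("pics/s6.png",cv2.resize(d["color"][130:290,90:250],None,fx=3.7,fy=3.7,interpolation=cv2.INTER_CUBIC))
```

```text
26.2 [ 518.3 -185.1  213.3] [ 0.2 -1.  -3.8] [-0.044 -0.003  0.013]
```

View pics/s6.png

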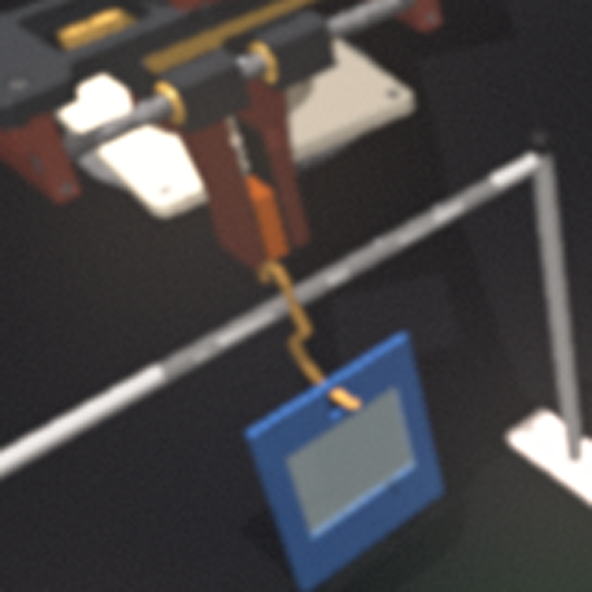

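The bow at crop (270,270) is above the bar, its shank on the far side, and the insert hangs from the hook's end. Lowering about 15 mm and watching the load transfer.

Request:
servo_tool:
  steps:
    - [[0,0,-0.002],[0,0,0],-1]
    - [[0,0,-0.003],[0,0,0],-1]
    - [[0,0,-0.003],[0,0,0],-1]
    - [[0,0,-0.002],[0,0,0],-1]
    - [[0,0,-0.002],[0,0,0],-1]
    - [[0,0,-0.001],[0,0,0],-1]
    - [[0,0,0],[0,0,0],-1]
    - [[0,0,0],[0,0,0],-1]

```text
t: 26.92
ee_pos: [518.3, -185.1, 200.2]
orientation: [-3.138, -0.146, 0.0]
ft_force: [0.3, 0.1, -3.1]
width: 9.7
grasp_force: 30.0
```

Request:
servo_tool:
  steps:
    - [[0,0,-0.0008],[0,0,0],-1]
    - [[0,0,-0.0005],[0,0,0],-1]
    - [[0,0,0],[0,0,0],-1]
    - [[0,0,0],[0,0,0],-1]
    - [[0,0,0],[0,0,0],-1]
    - [[0,0,0],[0,0,0],-1]
    - [[0,0,0],[0,0,0],-1]
    - [[0,0,0],[0,0,0],-1]

```text
t: 27.58
ee_pos: [518.3, -185.1, 199.0]
orientation: [3.138, 0.146, -0.0]
ft_force: [-0.1, -0.9, -4.5]
width: 9.8
grasp_force: 30.0
```

Request:
servo_tool:
  steps:
    - [[0,0,-0.0004],[0,0,0],-1]
    - [[0,0,-0.0003],[0,0,0],-1]
    - [[0,0,0],[0,0,0],-1]
    - [[0,0,0],[0,0,0],-1]
    - [[0,0,0],[0,0,0],-1]
    - [[0,0,0],[0,0,0],-1]
    - [[0,0,0],[0,0,0],-1]
    - [[0,0,0],[0,0,0],-1]

```text
t: 28.25
ee_pos: [518.3, -185.1, 198.3]
orientation: [3.138, 0.146, 0.0]
ft_force: [-0.1, -0.1, -2.9]
width: 10.0
grasp_force: 30.0
```

Request:
servo_tool:
  steps:
    - [[0,0,-0.0003],[0,0,0],-1]
    - [[0,0,-0.0002],[0,0,0],-1]
    - [[0,0,0],[0,0,0],-1]
    - [[0,0,0],[0,0,0],-1]
    - [[0,0,0],[0,0,0],-1]
    - [[0,0,0],[0,0,0],-1]
    - [[0,0,0],[0,0,0],-1]
    - [[0,0,0],[0,0,0],-1]

```text
t: 28.92
ee_pos: [518.4, -185.1, 198.0]
orientation: [3.138, 0.146, 0.0]
ft_force: [-1.4, -0.1, 1.2]
width: 9.5
grasp_force: 30.0
```

The load is on the rail (force went from -3 to about 0). Opening gently.

Request:
servo_tool:
  steps:
    - [[0,0,0],[0,0,0],-0.75]
    - [[0,0,0],[0,0,0],-0.7]
    - [[0,0,0],[0,0,0],-0.6]
    - [[0,0,0],[0,0,0],-0.5]
    - [[0,0,0],[0,0,0],-0.4]
    - [[0,0,0],[0,0,0],-0.3]
    - [[0,0,0],[0,0,0],-0.2]
    - [[0,0,0],[0,0,0],-0.1]

```text
t: 29.58
ee_pos: [518.3, -185.1, 197.8]
orientation: [3.138, 0.146, -0.0]
ft_force: [0.2, -0.3, -0.3]
width: 38.4
grasp_force: 0.0
```

Request:
servo_tool:
  steps:
    - [[0,0,0],[0,0,0],0]
    - [[0,0,0],[0,0,0],0]
    - [[0,0,0],[0,0,0],0]
    - [[0,0,0],[0,0,0],0]
    - [[0,0,0.005],[0,0,0],0]
    - [[0,0,0.015],[0,0,0],0]
    - [[0,0,0.02],[0,0,0],0]
    - [[0,0,0.02],[0,0,0],0]

```text
t: 30.25
ee_pos: [517.9, -184.9, 258.4]
orientation: [-3.138, -0.146, 0.002]
ft_force: [0.1, -1.1, 0.3]
width: 44.2
grasp_force: 0.0
```

Request:
servo_tool:
  steps:
    - [[0,0,0.02],[0,0,0],0]
    - [[0,0,0.02],[0,0,0],0]
    - [[0,0,0.02],[0,0,0],0]
    - [[0,0,0.01],[0,0,0],0]
    - [[0,0,0],[0,0,0],0]
    - [[0,0,0],[0,0,0],0]
    - [[0,0,0],[0,0,0],0]
    - [[0,0,0],[0,0,0],0]

```text
t: 30.92
ee_pos: [517.6, -184.8, 326.3]
orientation: [-3.137, -0.146, 0.004]
ft_force: [-0.0, 0.5, -0.5]
width: 44.0
grasp_force: 0.0
```

Run:
```python
from h import *
o=sensors.get_obs(); print(o["t"],o["ee_pos"].round(1),o["ft_force"].round(1),o["width"])
d=get("scene"); cv2.imwrite("pics/s7.png",cv2.resize(d["color"][90:370,40:390],None,fx=2.1,fy=2.1,interpolation=cv2.INTER_CUBIC))
```

```text
30.9167 [ 517.6 -184.8  326.3] [-0.   0.5 -0.5] 43.97074649981995
```

View pics/s7.png

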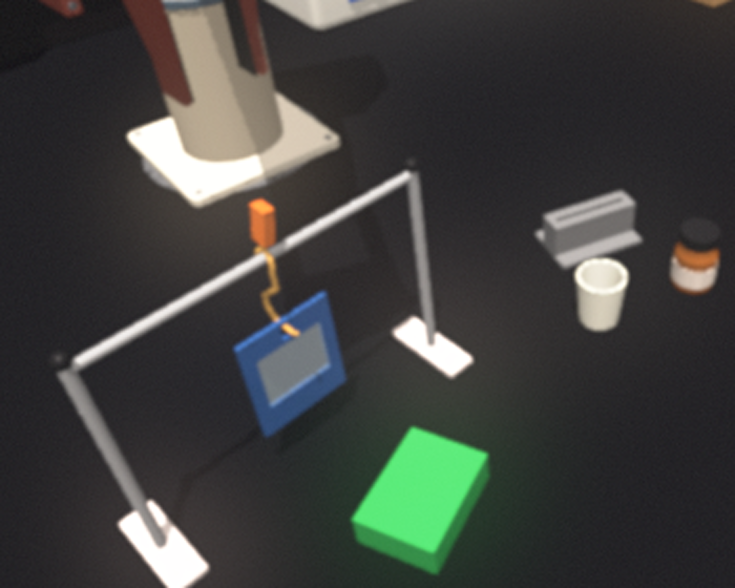

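The hook with its tab at crop (262,222) hangs on the rail and carries the insert at crop (292,362). The gripper is clear above, and the jar, cup and box are unmoved. Handing in.

```bash
python3 -c "
from workcell import close_job; print(close_job())"
```

```text
the job is handed in; nothing more can be done
None
```

The hook and insert hang together on the rail, released with the gripper clear above; the jar, cup and slide box look unmoved, and the job was handed in at about 31 s with no verdict returned.

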